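# Load and index a cork-testing carousel

### The arm

A 6-joint arm with a two-finger parallel gripper is mounted at the origin on the work surface; the furniture and walls round the work are solid. World frame = base frame: x ahead of the robot, y to its left, z up, the work surface at z = 0. Lengths are in m, angles in rad, forces in N, time in s.
With the tool pointing down it reaches from about 0.3 to 0.875 m from the base axis. Payload 6.4 kg.
Tool frame: the origin (TCP) lies between the finger pads; the fingertips stand 19 mm ahead of it and the grasp point (between the pads) is the TCP (ctrl.tips_ahead is the z of the fingertips in the tool frame, in m); z points along the fingers, y is the line along which they close (so a half turn about z gives the same grasp; the last joint's range is limited). The gripper opens to 85 mm and grips with 20 to 120 N. Pads are 22 mm wide; open, the fingers measure 114 mm over their backs; the gripper's body (76 mm by 85 mm) begins 54 mm behind the grasp point. The pads swing forward as they close: fully open they stand 13 mm farther back than shut.
Start: joints at [0.958, 0.181, 1.607, -0, 1.354, -0.206], TCP at [0.228, 0.528, 0.25] pointing down, gripper open.
Joint ranges: [-2.99, 2.99], [-0.89, 2.07], [0.3, 2.58], [-1.14, 4.28], [0, 2.63], [-3.12, 3.12]. Speed limits (rad/s): [2.57, 2.57, 3.01, 3.14, 3.14, 3.14].

### API

Orientations are given as a unit quaternion [w, x, y, z].
In Python, from bench import readout, vision, ctrl gives the robot as it stands.
- The arm moves only by the tool play_rows, never from a script. Its arguments are lists of equal length, an entry for each row: "xyz": the shift along the tool's x, y, z in mm, a list of three; "rot": the turn, a rotation vector about the tool's x, y, z in rad, a list of three; "grip": the opening, from 0 (shut) to 1 (fully open). In form: {"xyz": [[x, y, z], ...], "rot": [[rx, ry, rz], ...], "grip": [grip, ...]}. A call has exactly 10 rows; each row is the pose to reach, as a shift and turn from the pose commanded when the call began, along the tool's axes at that moment; what a row does not reach only later rows make up. A row lasts 1/8 s, in which the tool goes at most 62.5 mm and 10.7 degrees, less where a joint would pass 70% of its speed; a pose out of reach is approached as far as the arm can. A call with a gripper value outside its range is refused whole. The fingers move at their own pace and stop on an object; the grip force is fixed at half the most. Time passes only in rows, so rows that repeat a pose let the fingers close, or fill a call up. It gives the time, the measured TCP pose, the force, the opening and the grip force at its end, in the units of the state.
- readout.get_obs(): the state, without advancing time (a new reading comes with each control period).
- vision.camera(name): name is "side" or "top" or "wrist"; returns a dict with "color" (480x640x3 uint8, red, green, blue), "depth" (480x640 float32, m along the optical axis (not along the pixel's ray), 0 where there is no reading), "camera_matrix" (3x3 intrinsics, pixels), "k1" (the pictures are not rectified: a ray, as slopes to the right and down, at radius r is drawn at 1 + k1 r^2 times it, then the intrinsics apply), "extrinsics" (4x4, takes a point from camera to world coordinates); the wrist camera has in their place "hand_eye" (4x4, takes a point from camera to tool coordinates, whose origin is the TCP and whose axes are the flange's). Camera axes: x right, y down, z forward; pixel columns grow to the right and rows downward; lengths in m; the calibration is good to about 2 mm. A picture is of the moment at which its call begins: read the wrist's pose just before it.
- ctrl.hand_in(): hands the job in; it is judged then, once.
The state is a dict: "time_s": time; "q": joint angles; "dq": joint speeds; "joint_efforts": joint torques, N m; "eef_pos": TCP position; "eef_rot": TCP orientation; "wrist_force": force on the tool from outside, world axes, zero at the start; "torque": the same for the moment, N m; "opening": opening from 0.0 (shut) to 1.0 (fully open); "grasp_force": force on a finger pad.
Only numpy, scipy, OpenCV 4.12 (cv2) and the standard library are available. Lean on these libraries where they do the work, as an engineer would, in place of code of your own. Each camera call takes 0.05 s, during which the arm holds its last target. There are 200 camera calls.

### The job

Stand the loose cork in the empty cup of the cork-testing carousel. Then turn the carousel counter-clockwise, seen from above, by pushing one of its upright handles, until that cork comes under the probe arm and the arm's index pin drops into its slot and catches the carousel: feel for the catch and stop at once, gently, never forcing it. Finally press the pin's knob firmly but gently down until the pin is fully home, and leave everything else on the table where it is.

Things in the scene. Friction and masses are not known exactly. Their poses are not given: they have to be found in the camera images.
- cork: The loose natural cork, 24 mm in diameter and 45 mm tall, 12 g, standing alone on the table top (four like it already stand fixed in the carousel's other cups). Origin: centre of its underside; z along its axis.
- base: The carousel's fixed foot, a grey round casting 208 mm across, bolted down. Origin: on the table top, on the carousel's vertical axis; x points in the nominal direction of the probe arm (away from the robot and somewhat to its left), z up.
- wheel: The turning wheel: a bare steel disc 260 mm across, its face 54 mm above the table. Five white cups on a circle of 85 mm radius, 72 deg apart, four with corks fixed in them, one empty. In line with each cup the rim has a radial index slot 13.4 mm wide. Origin as the base's; x points to the empty cup. Drag about 2 N at a handle; it stays where it is left.
- cup (a point): Centre of the inner floor of the empty cup, 57 mm above the table. The cup is 30 mm wide inside, 41 mm outside, 19 mm deep; a cork seated in it stands 26 mm proud of the rim, its top 102 mm above the table.
- handle (a point): Top centre of the wheel's handle that stands 108 deg counter-clockwise of the empty cup, on the robot's left (any may be used). Five alike stand halfway between the cups on short spokes at 152 mm radius: upright, black, 16 mm in diameter, free between heights 53 and 105 mm.
- dial (a joint): Angle of the wheel, rad, counter-clockwise positive: 0 when the empty cup points along the base's x. It starts between -0.95 and -0.78. The pin catches the loaded cup's slot at an angle between -0.17 and +0.17, which is not given (see mark). Once caught, the wheel is rigid to a push apart from some 2 mm of play; over 15 N at a handle would bend the pin.
- mark (a point): Nominal index point: 119 mm from the axis along the base's x, at the height of the wheel's face (the loaded cup's centre comes 34 mm inward of it). The probe arm with the index pin is clamped on the column by hand, up to 0.17 rad (20 mm here) to either side of this; its true place is not measured and must be seen or felt.
- column_top (a point): Top centre of the fixed steel column in the middle, 32 mm across, 129 mm above the table. The probe arm, a grey bar 22 mm wide, is clamped round it and reaches 135 mm outward over the wheel, underside 106 mm and top 120 mm above the table, with a brass ring over the cup below and the pin near its end.
- knob_nominal (a point): Nominal top centre of the index pin's knob at the start: black, round, 34 mm across. The real one lies on the same 119 mm radius, in the direction of the arm, which once the wheel is caught is that of the loaded cup. Its top is 149.5 mm above the table at depth 0, 143 dropped, 137.5 home. Pressing it home takes some 3 to 10 N, then it is hard on its stop; press under 25 N.
- index_pin (a joint): Depth of the vertical index pin, m: 0 with its nose on the wheel's face, as at the start; 0.006 to 0.007 when it has dropped by itself into a slot; 0.012 fully home, where it stays. Its nose is a cone, 7 mm wide at the tip and 13 mm wide 12 mm up, which draws the wheel to the exact angle as it is pressed home.
- bung: A beige conical silicone barrel bung, 47 mm wide, 42 mm tall, a bystander. Origin: centre of its underside.
- grease_tin: A flat round tin with a green lid, 71 mm wide, 36 mm tall, a bystander. Origin: centre of its underside.
- tasting_glass: A tumbler of clear glass, 76 mm wide, 86 mm tall, a bystander. Origin: centre of its underside.
- oil_can: A red oil can with a bent spout, 66x109x170 mm, a bystander. Origin: at its underside.

How it is judged:
By the outcome, as a careful person would: the job done as asked, in the order asked, and still so for the second after the job is handed in, with the robot touching nothing.
It also fails if it takes over 72 s, if anything falls off the work surface, if the arm or the gripper's body presses on something with over 40 N, if the wrist force passes 120 N, or if a joint passes its speed limit or range.

## Working session

There is one attempt and no reset: what is moved stays moved. The work goes in short steps, Python scripts to look and compute and a tool call to move; the robot and the scene stay as the last step left them, time stands still between calls to the robot, and variables do not carry over. Pictures are saved under pics/ and viewed, at most 13 in all, crops included, and the job is handed in when it is done.

Besides the shell and the picture viewer there is one more tool, called after "Emit:" in YAML: its name, and indented under it one key for each argument. play_rows: Moves the arm, as the interface text tells. Its arguments: {"type":"object","properties":{"xyz":{"type":"array","items":{"type":"array","items":{"type":"number"}}},"rot":{"type":"array","items":{"type":"array","items":{"type":"number"}}},"grip":{"type":"array","items":{"type":"number"}}},"required":["xyz","rot","grip"]}

```bash
mkdir -p pics; ls; cat > h.py <<'E'
import numpy as np, cv2, pickle
from bench import readout, vision, ctrl
from scipy.spatial.transform import Rotation as R
def T_tool(o):
    T=np.eye(4); q=o["eef_rot"]; T[:3,:3]=R.from_quat([q[1],q[2],q[3],q[0]]).as_matrix(); T[:3,3]=o["eef_pos"]; return T
def snap(name,f):
    o=readout.get_obs(); c=vision.camera(name)
    c["T"]=c["extrinsics"] if "extrinsics" in c else T_tool(o)@c["hand_eye"]
    cv2.imwrite(f"pics/{f}.png",c["color"][:,:,::-1]); pickle.dump(c,open(f"pics/{f}.pkl","wb")); return c
def load(f): return pickle.load(open(f"pics/{f}.pkl","rb"))
def ray(c,u,v):
    K=np.array(c["camera_matrix"]); p=cv2.undistortPoints(np.array([[[u,v]]],float),K,np.array([c["k1"],0,0,0],float))[0,0]
    return np.array([p[0],p[1],1.0])
def at_z(c,u,v,z):
    T=np.array(c["T"]); d=T[:3,:3]@ray(c,u,v); o=T[:3,3]; return o+d*(z-o[2])/d[2]
def at_d(c,u,v):
    T=np.array(c["T"]); z=float(c["depth"][int(round(v)),int(round(u))]); return T[:3,:3]@(ray(c,u,v)*z)+T[:3,3]
def proj(c,P):
    T=np.linalg.inv(np.array(c["T"])); p=T[:3,:3]@np.asarray(P,float)+T[:3,3]; s=p[:2]/p[2]; s=s*(1+c["k1"]*(s@s)); K=np.array(c["camera_matrix"]); return K[:2,:2]@s+K[:2,2]
E
python3 - <<'E'
from h import *
for n in("top","side"):
    c=snap(n,n+"0"); print(n,c["k1"],np.round(c["T"],3).tolist(),np.round(c["camera_matrix"],1).tolist())
o=readout.get_obs();print(o)
E
```

```text
pics
top 0.01255174936422987 [[0.059, -0.976, 0.211, 0.17], [-0.998, -0.057, 0.016, 0.072], [-0.004, -0.212, -0.977, 1.325], [0.0, 0.0, 0.0, 1.0]] [[603.6, 0.0, 327.8], [0.0, 603.6, 247.3], [0.0, 0.0, 1.0]]
side 0.0051506974689510526 [[0.916, 0.326, -0.235, 0.773], [0.401, -0.765, 0.503, -0.635], [-0.016, -0.555, -0.832, 1.304], [0.0, 0.0, 0.0, 1.0]] [[600.1, 0.0, 327.7], [0.0, 600.1, 235.5], [0.0, 0.0, 1.0]]
{'time_s': 0.1, 'q': array([ 9.57701582e-01,  1.81473301e-01,  1.60788704e+00, -1.64601417e-05,
        1.35378406e+00, -2.06278762e-01]), 'dq': array([ 0.000118  , -0.00114056, -0.00240692,  0.00055309,  0.0017993 ,
       -0.00059928]), 'joint_efforts': array([ 7.94169882e-04, -4.45882702e+01, -3.52239597e+01, -1.98138082e-04,
        4.19263015e-03,  1.80380272e-05]), 'eef_pos': array([0.22723083, 0.52770253, 0.24948066]), 'eef_rot': array([-3.01677011e-04,  2.02006426e-01,  9.79383889e-01, -7.14867782e-04]), 'wrist_force': array([ 0.19124743,  0.00798345, -0.03233213]), 'torque': array([-0.02044116, -0.0152296 , -0.03195732]), 'grasp_force': 0.0, 'opening': 1.0021666244115157}
```

View pics/top0.png

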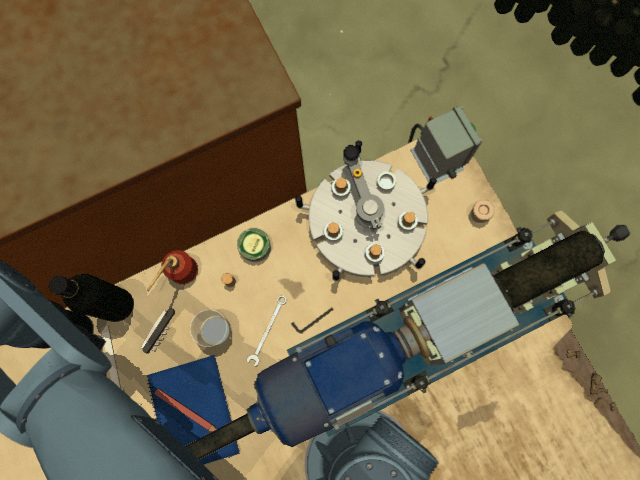

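View pics/side0.png

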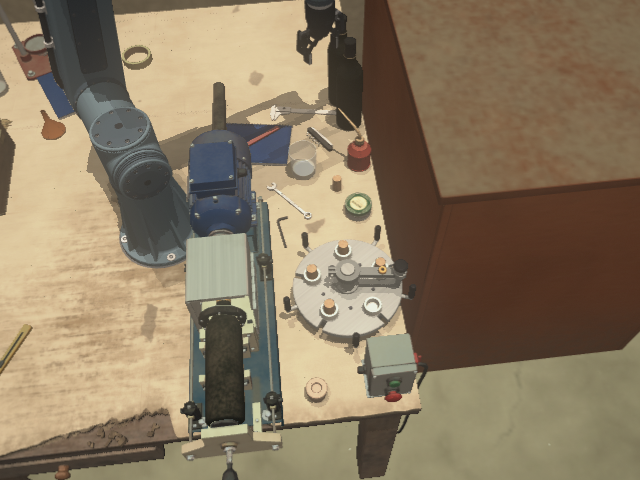

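The top view shows the cork at about (228,280), the column at (370,208), the empty cup at (386,182) and the knob at (352,153). A machine stands between the robot and the carousel.

```bash
python3 - <<'E'
from h import *
c=load("top0"); s=load("side0")
a=cv2.resize(c["color"][130:290,290:450],(600,600),interpolation=cv2.INTER_CUBIC)
b=cv2.resize(c["color"][262:298,210:246],(200,200),interpolation=cv2.INTER_CUBIC)
im=np.zeros((600,800,3),np.uint8); im[:,:600]=a; im[:200,600:]=b
b=cv2.resize(s["color"][170:200,322:352],(200,200),interpolation=cv2.INTER_CUBIC); im[200:400,600:]=b
cv2.imwrite("pics/crop0.png",im[:,:,::-1])
for n,u,v in[("cork",228,280),("col",370,208),("cup",386,182),("knob",352,153),("arm",360,180),("box",448,140),("motor",340,380),("gear",460,310),("furn",290,100),("furnfoot",303,180),("tin",254,244),("glass",211,330),("bung",483,211),("can",180,262),("bottle",70,285),("handleL",299,201),("hR",431,184),("hBL",337,275),("hBR",420,263),("ring",357,173)]:
    print(n,np.round(at_d(c,u,v),3))
E
```

```text
cork [0.363 0.302 0.046]
col [0.517 0.01  0.127]
cup [ 0.598 -0.026  0.059]
knob [0.17  0.072 1.325]
arm [0.578 0.033 0.121]
box [ 0.665 -0.143  0.152]
motor [0.168 0.056 0.309]
gear [ 0.301 -0.15   0.258]
furn [0.666 0.175 0.296]
furnfoot [ 0.672  0.172 -0.181]
tin [0.447 0.255 0.036]
glass [0.257 0.335 0.012]
bung [ 0.551 -0.245  0.034]
can [0.39  0.4   0.081]
bottle [0.302 0.532 0.287]
handleL [0.531 0.159 0.1  ]
hR [ 0.588 -0.12   0.09 ]
hBL [0.377 0.07  0.106]
hBR [ 0.412 -0.099  0.104]
ring [0.595 0.04  0.117]
```

View pics/crop0.png

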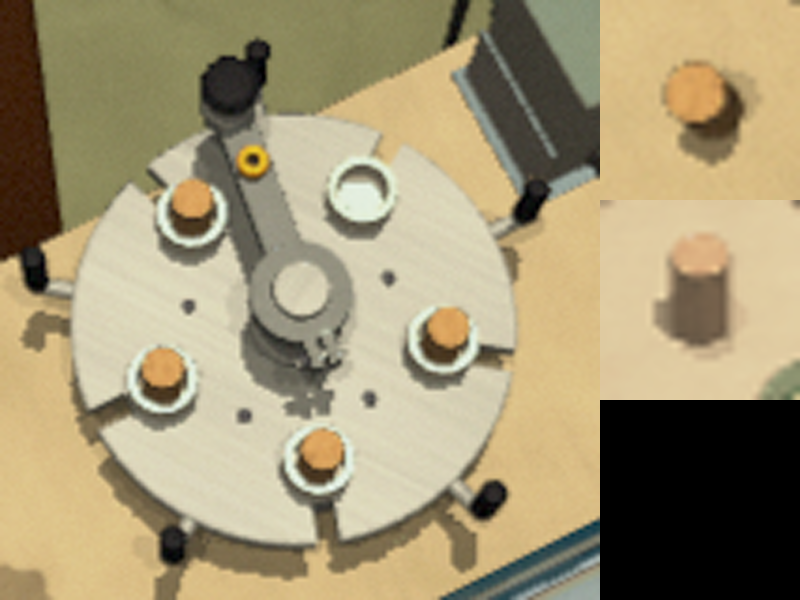

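```bash
python3 - <<'E'
from h import *
from scipy.optimize import least_squares
c=load("top0"); s=load("side0")
f=lambda x,y:((x+.5)/3.75-.5+290,(y+.5)/3.75-.5+130)
col=at_z(c,*f(302,288),.129); kn=at_z(c,*f(230,85),.1495)
cups=[at_z(c,*f(*p),.076)[:2] for p in[(362,192),(192,213),(162,378),(319,460),(443,340)]]
hs=[at_z(c,*f(*p),.105)[:2] for p in[(257,50),(33,257),(170,535),(493,490),(540,188)]]
print("col",col,"knob",kn)
def res(p):
    r=[]
    for i in range(5):
        a=p[2]+i*2*np.pi/5; r+=list(p[:2]+.085*np.array([np.cos(a),np.sin(a)])-cups[i])
        a+=np.pi/5
        if i: r+=list(p[:2]+.152*np.array([np.cos(a),np.sin(a)])-hs[i])
    return r
q=least_squares(res,[.51,.01,-.4]); print(q.x,np.round(1000*q.fun,1))
C=q.x[:2]; d=kn[:2]-C; print("knob r,ang",np.hypot(*d),np.arctan2(d[1],d[0]))
print("cup",C+.085*np.array([np.cos(q.x[2]),np.sin(q.x[2])]))
print("cork",at_z(c,226.9,278.7,.045),at_z(s,336.3,177.8,.045))
print("col side",at_z(s,347,269.5,.129))
# height map
import itertools
P=np.array([[at_d(c,u,v) for u in range(0,640,4)] for v in range(0,480,4)]).reshape(-1,3)
for y in np.arange(.55,-.35,-.05):
    print(f"{y:.2f}",[int(1000*max([p[2] for p in P if abs(p[0]-x)<.025 and abs(p[1]-y)<.025 and p[2]<1.2],default=-1)) for x in np.arange(.1,.8,.05)])
E
```

```text
col [0.51970672 0.00973838 0.129     ] knob [0.6272195  0.05542846 0.1495    ]
[ 0.51905523  0.00996915 -0.43163559] [ 1.5 -0.5  0.3  0.1  0.8  0.9 -0.1  0.1 -1.5 -0.8  0.5  0.4 -1.9 -0.6
  0.   0.1  0.4  0.3]
knob r,ang 0.11732884722087293 0.39786614711420804
cup [ 0.59625926 -0.02559119]
cork [0.36557333 0.3051803  0.045     ] [0.36459369 0.30620109 0.045     ]
col side [0.51934019 0.00750974 0.129     ]
0.55 [-1000, 8, 8, 207, 300, 210, -1000, 300, 299, 299, 300, 300, 301, 299]
0.50 [1, 563, 571, 601, 586, 197, 2, 298, 301, 299, 300, 300, 300, 300]
0.45 [624, 622, 616, 612, 169, 160, 73, -1000, 299, 301, 298, 300, 300, 298]
0.40 [651, 646, 624, 612, 7, 146, 122, 3, 299, 299, 300, 300, 299, 299]
0.35 [678, 657, 624, 87, 85, 5, 6, 4, -1, 297, 300, 299, 301, 301]
0.30 [696, 664, 87, 84, 70, 45, 5, 39, 4, 295, 299, 301, 299, 300]
0.25 [709, 5, 10, 8, 5, 4, 40, 40, 42, 2, 297, 300, 300, 300]
0.20 [707, 255, 228, 7, 6, 9, 3, 42, 8, 7, -1000, 299, 299, 299]
0.15 [261, 262, 250, 86, 8, 4, 5, 58, 56, 106, 50, 298, 297, -1000]
0.10 [285, 312, 314, 270, 12, 6, 103, 104, 104, 104, 104, 55, -1000, -1000]
0.05 [311, 312, 312, 312, 85, 105, 104, 80, 126, 122, 149, 152, -1000, -1000]
-0.00 [367, 315, 312, 312, 101, 83, 89, 104, 133, 130, 122, 60, 0, -1000]
-0.05 [371, 285, 283, 246, 259, 83, 58, 79, 102, 74, 80, 60, 6, -1000]
-0.10 [3, 101, 259, 261, 262, 261, 104, 58, 101, 58, 103, 153, 158, 86]
-0.15 [5, 32, 257, 262, 261, 264, 252, 9, 5, 7, 140, 156, 158, 155]
-0.20 [6, 4, 85, 260, 263, 262, 258, 82, 4, 35, 1, 154, 158, -1000]
-0.25 [7, 4, 4, 257, 261, 233, 220, 84, 31, 44, 4, 3, 0, -1000]
-0.30 [4, 5, 4, 40, 173, 220, 221, 205, 102, 3, 0, -1000, -1000, -1000]
```

Emit:
play_rows:
  xyz:
    - [0,0,-60]
    - [0,0,-120]
    - [-43,-30,-120]
    - [-86,-60,-120]
    - [-129,-90,-120]
    - [-172,-120,-120]
    - [-214,-149,-100]
    - [-214,-149,-60]
    - [-214,-149,0]
    - [-214,-149,40]
  rot:
    - [0,0,0]
    - [0,0,0]
    - [0,0,0.17]
    - [0,0,0.34]
    - [0,0,0.51]
    - [0,0,0.68]
    - [0,0,0.85]
    - [0,0,1.02]
    - [0,0,1.164]
    - [0,0,1.164]
  grip: [1,1,1,1,1,0.7,0.7,0.7,0.7,0.7]

```text
time_s: 1.35
eef_pos: [0.3639, 0.3057, 0.2074]
eef_rot: [-0.0, 0.708, 0.706, -0.001]
wrist_force: [-0.7, -0.4, 0.6]
opening: 0.7
grasp_force: 0.0
```

```bash
python3 - <<'E'
from h import *
c=snap("wrist","w1"); o=readout.get_obs(); T=T_tool(o)
print(o["time_s"],o["eef_pos"],np.round(T[:3,:3],3).tolist(),o["opening"],o["q"],ctrl.tips_ahead)
print(proj(c,[.365,.3057,.045]), proj(c,[.365,.3057,0]))
E
```

```text
1.4 [0.36134193 0.30441027 0.20257489] [[0.001, 1.0, -0.01], [1.0, -0.001, -0.005], [-0.005, -0.01, -1.0]] 0.7000308948095708 [ 4.48125040e-01  5.88491673e-03  1.89824342e+00 -2.75270549e-05
  1.24822501e+00  4.49165223e-01] 0.019
[326.57767345 223.35883467] [326.48515511 209.03125366]
```

View pics/w1.png

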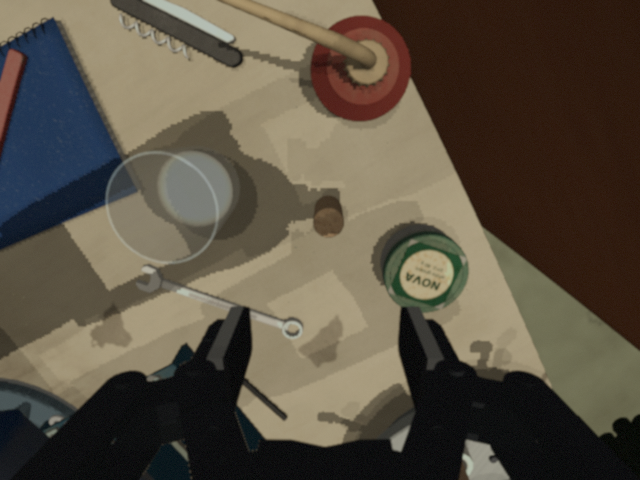

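The wrist view shows the cork's top at about (328,221), within 2 px of the prediction, so I'll descend straight.

Emit:
play_rows:
  xyz:
    - [0,0,30]
    - [0,0,75]
    - [0,0,115]
    - [0,0,145]
    - [0,0,160]
    - [0,0,168]
    - [0,0,168]
    - [0,0,168]
    - [0,0,168]
    - [0,0,168]
  rot:
    - [0,0,0]
    - [0,0,0]
    - [0,0,0]
    - [0,0,0]
    - [0,0,0]
    - [0,0,0]
    - [0,0,0]
    - [0,0,0]
    - [0,0,0]
    - [0,0,0]
  grip: [0.7,0.7,0.7,0.7,0.7,0.7,0.7,0.7,0.5,0.1]

```text
time_s: 2.65
eef_pos: [0.3654, 0.3068, 0.0428]
eef_rot: [0.0, 0.707, 0.707, 0.0]
wrist_force: [0.5, 0.1, -0.1]
opening: 0.302
grasp_force: 0.0
```

Emit:
play_rows:
  xyz:
    - [0,0,0]
    - [0,0,0]
    - [0,0,0]
    - [0,0,0]
    - [0,0,0]
    - [0,0,-30]
    - [0,0,-80]
    - [0,0,-130]
    - [0,0,-170]
    - [0,0,-190]
  rot:
    - [0,0,0]
    - [0,0,0]
    - [0,0,0]
    - [0,0,0]
    - [0,0,0]
    - [0,0,0]
    - [0,0,0]
    - [0,0,0]
    - [0,0,0]
    - [0,0,0]
  grip: [0,0,0,0,0,0,0,0,0,0]

```text
time_s: 3.9
eef_pos: [0.3659, 0.307, 0.2349]
eef_rot: [0.001, 0.707, 0.707, 0.002]
wrist_force: [-0.3, 0.8, -0.7]
opening: 0.256
grasp_force: 59.0
```

Emit:
play_rows:
  xyz:
    - [-30,20,-10]
    - [-75,52,-18]
    - [-120,83,-18]
    - [-165,114,-18]
    - [-210,146,-18]
    - [-255,177,-18]
    - [-295,205,-18]
    - [-320,222,-18]
    - [-332,230,-18]
    - [-332,230,-18]
  rot:
    - [0,0,-0.04]
    - [0,0,-0.09]
    - [0,0,-0.14]
    - [0,0,-0.19]
    - [0,0,-0.24]
    - [0,0,-0.29]
    - [0,0,-0.34]
    - [0,0,-0.38]
    - [0,0,-0.4]
    - [0,0,-0.4]
  grip: [0,0,0,0,0,0,0,0,0,0]

```text
time_s: 5.15
eef_pos: [0.5949, -0.0256, 0.2499]
eef_rot: [-0.0, 0.553, 0.833, -0.0]
wrist_force: [-0.0, 0.4, 0.7]
opening: 0.257
grasp_force: 59.0
```

```bash
python3 - <<'E'
from h import *
snap("top","t2");c=snap("wrist","w2"); o=readout.get_obs()
print(o["time_s"],o["eef_pos"],o["dq"].round(3),o["q"])
print("cup",proj(c,[.5963,-.0256,.076]),"knob",proj(c,[.6272,.0554,.1495]),"col",proj(c,[.5195,.0095,.129]))
E
```

```text
5.25 [ 0.5944751  -0.02433758  0.25006948] [ 0.011 -0.008  0.005 -0.001 -0.001 -0.004] [-2.40405280e-01  2.25394099e-01  1.55472780e+00  3.56634643e-04
  1.36234486e+00 -6.40765581e-01]
cup [326.34003443 221.47751144] knob [432.55097776 150.54115119] col [234.34330889 147.8835821 ]
```

View pics/w2.png

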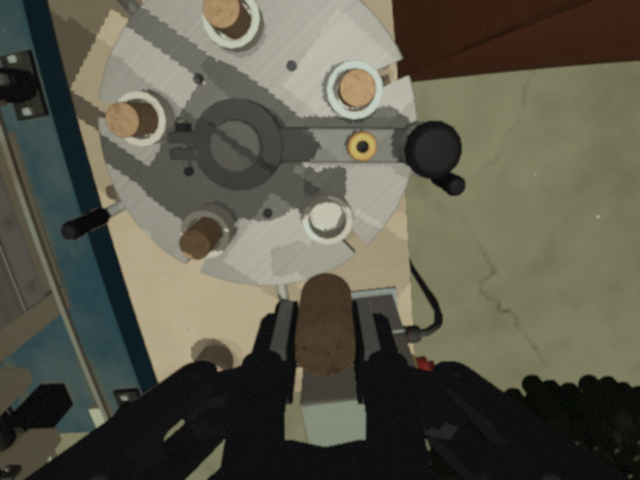

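Emit:
play_rows:
  xyz:
    - [0,0,20]
    - [0,1,55]
    - [0,1,85]
    - [-1,1,105]
    - [-1,1,115]
    - [-1,1,120]
    - [-1,1,120]
    - [-1,1,120]
    - [-1,1,120]
    - [-1,1,120]
  rot:
    - [0,0,0]
    - [0,0,0]
    - [0,0,0]
    - [0,0,0]
    - [0,0,0]
    - [0,0,0]
    - [0,0,0]
    - [0,0,0]
    - [0,0,0]
    - [0,0,0]
  grip: [0,0,0,0,0,0,0,0,0,0]

```text
time_s: 6.5
eef_pos: [0.5966, -0.026, 0.1307]
eef_rot: [0.0, 0.553, 0.833, 0.0]
wrist_force: [-0.2, 0.3, 0.0]
opening: 0.255
grasp_force: 59.0
```

```bash
python3 - <<'E'
from h import *
c=snap("wrist","w3"); o=readout.get_obs(); T=T_tool(o)
print(o["time_s"],o["eef_pos"],o["dq"].round(3))
for z in (.042,.02,-.003): print(proj(c,(T@[0,0,z,1])[:3]))
print("cup",proj(c,[.5965,-.025,.076]))
cv2.imwrite("pics/w3c.png",cv2.resize(c["color"][180:400,200:460],(780,660))[:600,:,::-1])
E
```

```text
6.55 [ 0.59651484 -0.02603026  0.13056778] [ 0.001  0.003  0.003  0.001 -0.002 -0.002]
[324.5590634  294.48778395]
[324.57570099 318.08965113]
[324.59837357 350.03163077]
cup [325.28955351 281.46755018]
```

View pics/w3c.png

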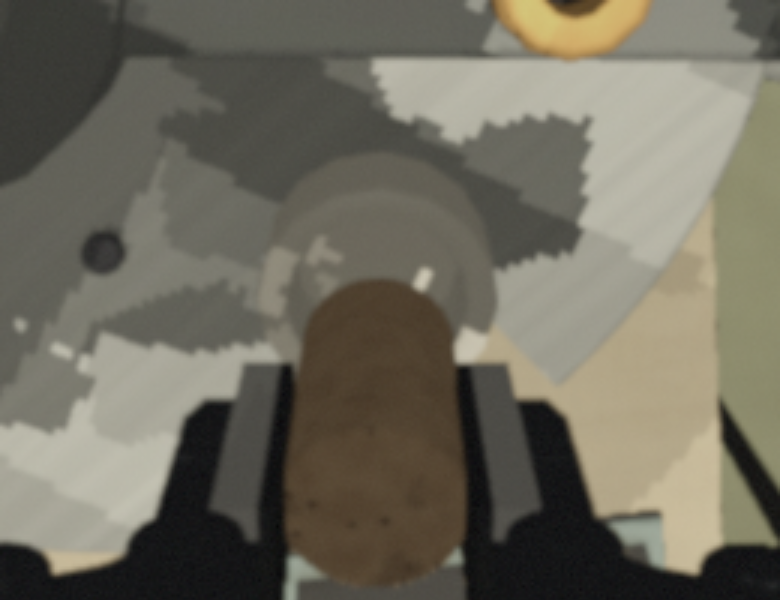

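Laterally the cork is centred over the cup. Along tool x it sits about 1.5 mm off, so I'll correct that while lowering.

Emit:
play_rows:
  xyz:
    - [1.5,0,0]
    - [1.5,0,4]
    - [1.5,0,8]
    - [1.5,0,12]
    - [1.5,0,16]
    - [1.5,0,20]
    - [1.5,0,24]
    - [1.5,0,27]
    - [1.5,0,29.5]
    - [1.5,0,29.5]
  rot:
    - [0,0,0]
    - [0,0,0]
    - [0,0,0]
    - [0,0,0]
    - [0,0,0]
    - [0,0,0]
    - [0,0,0]
    - [0,0,0]
    - [0,0,0]
    - [0,0,0]
  grip: [0,0,0,0,0,0,0,0,0,0]

```text
time_s: 7.8
eef_pos: [0.5957, -0.0245, 0.1006]
eef_rot: [-0.0, 0.553, 0.834, -0.0]
wrist_force: [-0.3, 0.4, -0.1]
opening: 0.255
grasp_force: 59.0
```

Emit:
play_rows:
  xyz:
    - [0,0,0.8]
    - [0,0,0.8]
    - [0,0,0.8]
    - [0,0,0.8]
    - [0,0,0.8]
    - [0,0,0.8]
    - [0,0,0.8]
    - [0,0,0.8]
    - [0,0,-10]
    - [0,0,-25]
  rot:
    - [0,0,0]
    - [0,0,0]
    - [0,0,0]
    - [0,0,0]
    - [0,0,0]
    - [0,0,0]
    - [0,0,0]
    - [0,0,0]
    - [0,0,0]
    - [0,0,0]
  grip: [0,0,0.3,0.4,0.5,0.55,0.55,0.55,0.55,0.55]

```text
time_s: 9.05
eef_pos: [0.5957, -0.0246, 0.1266]
eef_rot: [-0.0, 0.553, 0.833, -0.0]
wrist_force: [0.4, -0.9, 0.1]
opening: 0.549
grasp_force: 0.0
```

Emit:
play_rows:
  xyz:
    - [0,0,-30]
    - [0,0,-70]
    - [0,0,-110]
    - [0,0,-140]
    - [0,0,-150]
    - [0,0,-150]
    - [0,0,-150]
    - [0,0,-150]
    - [0,0,-150]
    - [0,0,-150]
  rot:
    - [0,0,0]
    - [0,0,0]
    - [0,0,0]
    - [0,0,0]
    - [0,0,0]
    - [0,0,0]
    - [0,0,0]
    - [0,0,0]
    - [0,0,0]
    - [0,0,0]
  grip: [0.55,0.55,0.55,0.55,0.55,0.4,0,0,0,0]

```text
time_s: 10.3
eef_pos: [0.5957, -0.0246, 0.2754]
eef_rot: [-0.0, 0.553, 0.833, -0.0]
wrist_force: [0.6, 0.4, -0.1]
opening: 0.003
grasp_force: 0.0
```

```bash
python3 - <<'E'
from h import *
c=snap("wrist","w4"); o=readout.get_obs(); T=T_tool(o)
print(o["time_s"],o["eef_pos"],o["dq"].round(3),o["q"].round(2))
print("cork top",proj(c,[.5965,-.0255,.102]),"handle",proj(c,[.5190+.152*np.cos(1.453),.0098+.152*np.sin(1.453),.105]))
E
```

```text
10.35 [ 0.59577603 -0.02456165  0.2755238 ] [-0.001 -0.003 -0.003  0.001  0.     0.   ] [-0.24  0.21  1.52  0.    1.41 -0.64]
cork top [325.22780923 221.32437536] handle [352.04518624 -62.07526417]
```

View pics/w4.png

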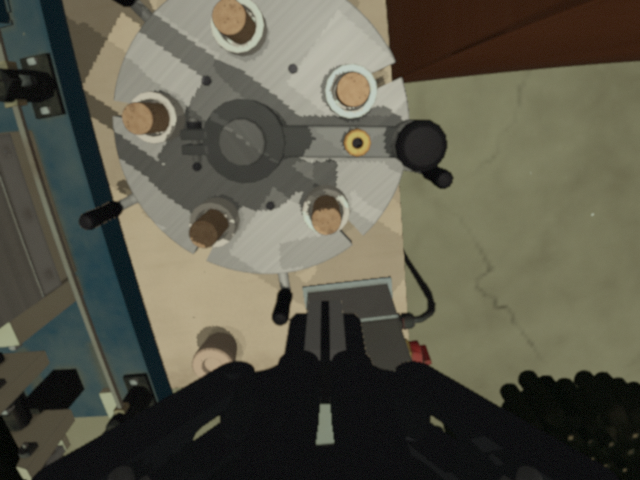

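```bash
python3 - <<'E'
from h import *
c=load("top0"); a=at_z(c,300,103,.3)[:2]; b=at_z(c,150,171,.3)[:2]; print("edge",a,b)
n=np.array([b[1]-a[1],a[0]-b[0]]); n/=np.linalg.norm(n)
for p in [(.562,.164),(.537,.161),(.627,.055),(.62,.09)]: print(p,"dist",(np.array(p)-a)@n)
w=load("w4"); cc=at_z(w,242,142,.129); k=at_z(w,421,146,.1495); d=k-cc
print(cc,k,np.hypot(*d[:2]),np.arctan2(d[1],d[0])); 
w=load("w2"); cc=at_z(w,237,146,.129); k=at_z(w,433,150,.1495); d=k-cc
print(cc,k,np.hypot(*d[:2]),np.arctan2(d[1],d[0])); print(w["hand_eye"].round(3).tolist())
E
```

```text
edge [0.65880782 0.1555458 ] [0.51263292 0.41405829]
(0.562, 0.164) dist -0.08010780594876116
(0.537, 0.161) dist -0.1033463683234605
(0.627, 0.055) dist -0.07717746013640167
(0.62, 0.09) dist -0.06604351614233618
[0.51968051 0.01105426 0.129     ] [0.62756139 0.05568915 0.1495    ] 0.11674998640951488 0.3922968077118395
[0.52065138 0.01121249 0.129     ] [0.62729668 0.05577244 0.1495    ] 0.1155803087967194 0.39578475704971383
[[-0.0, -0.947, -0.321, 0.082], [1.0, -0.0, 0.0, -0.0], [-0.0, -0.321, 0.947, -0.123], [0.0, 0.0, 0.0, 1.0]]
```

The wrist view shows the cork upright and seated in the cup at about (326,215). The arm direction measures about 0.395 rad. Next I'll approach the left handle.

Emit:
play_rows:
  xyz:
    - [20,5,0]
    - [55,13,0]
    - [90,21,0]
    - [125,29,0]
    - [155,36,0]
    - [172,40,0]
    - [180,41.5,0]
    - [180,41.5,30]
    - [180,41.5,70]
    - [180,41.5,90]
  rot:
    - [0,0,-0.15]
    - [0,0,-0.3]
    - [0,0,-0.45]
    - [0,0,-0.6]
    - [0,0,-0.75]
    - [0,0,-0.9]
    - [0,0,-1.054]
    - [0,0,-1.054]
    - [0,0,-1.054]
    - [0,0,-1.054]
  grip: [0,0,0,0,0,0,0,0,0,0]

```text
time_s: 11.6
eef_pos: [0.5627, 0.1574, 0.1834]
eef_rot: [-0.002, 0.058, 0.998, -0.0]
wrist_force: [0.4, -0.6, 0.2]
opening: -0.003
grasp_force: 0.0
```

```bash
python3 - <<'E'
from h import *
c=snap("wrist","w5"); o=readout.get_obs(); T=T_tool(o)
print(o["time_s"],o["eef_pos"],o["dq"].round(3),o["q"].round(2),T[:2,:2].round(3))
print("handle top",proj(c,[.537,.161,.105]),"tip",proj(c,(T@[0,0,.019,1])[:3]))
E
```

```text
11.65 [0.56160454 0.15722024 0.18114349] [ 0.001 -0.018 -0.014  0.001  0.07  -0.001] [ 0.07  0.27  1.64 -0.    1.23 -1.38] [[-0.993  0.117]
 [ 0.117  0.993]]
handle top [326.20649497 221.06220998] tip [324.59852469 314.5804828 ]
```

View pics/w5.png

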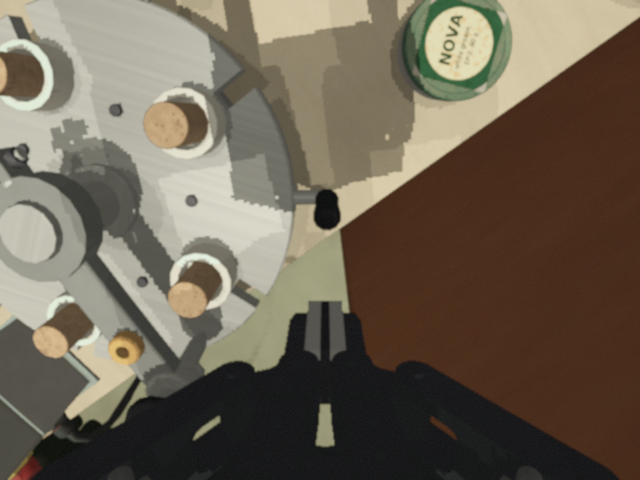

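The handle top is at about (327,215), as predicted, with clear space for the fingertips behind it.

Emit:
play_rows:
  xyz:
    - [0,0,20]
    - [0,0,45]
    - [0,0,70]
    - [0,0,88]
    - [0,0,96]
    - [0,0,98]
    - [0,0,98]
    - [0,0,98]
    - [2,0,98]
    - [4,0,98]
  rot:
    - [0,0,0]
    - [0,0,0]
    - [0,0,0]
    - [0,0,0]
    - [0,0,0]
    - [0,0,0]
    - [0,0,0]
    - [0,0,0]
    - [0,0,0]
    - [0,0,0]
  grip: [0,0,0,0,0,0,0,0,0,0]

```text
time_s: 12.9
eef_pos: [0.5599, 0.1579, 0.088]
eef_rot: [0.0, 0.058, 0.998, 0.0]
wrist_force: [-0.0, -0.0, 0.1]
opening: 0.003
grasp_force: 0.0
```

```bash
cat > arc.py <<'E'
# rows for arc: pos angle th about C from current commanded angle th0, in tool frame at th0 (x_t tangential, y_t radial out)
import numpy as np, sys
def rows(off, dths, R=.152):
    out=[]
    for d in dths:
        # local frame at th0: radial e1=y_t, tangential e2=x_t ; p=R*er - off*et
        er=np.array([np.sin(d),np.cos(d)]); et=np.array([np.cos(d),-np.sin(d)])  # (x_t,y_t) comps
        p=R*er-off*et-(np.array([0,R])-off*np.array([1,0]))
        out.append([round(1000*p[0],1),round(1000*p[1],1)])
    return out
if __name__=="__main__":
    off=float(sys.argv[1]); d=[float(x) for x in sys.argv[2:]]; print(list(zip(d,rows(off,d))))
E
python3 arc.py 0.02 .03 .06 .09 .12 .15 .18 .21 .24 .27 .30; python3 arc.py 0.02 .005 .01 .015 .02 .025 .03 .035 .04 .045 .05
```

```text
[(0.03, [np.float64(4.6), np.float64(0.5)]), (0.06, [np.float64(9.2), np.float64(0.9)]), (0.09, [np.float64(13.7), np.float64(1.2)]), (0.12, [np.float64(18.3), np.float64(1.3)]), (0.15, [np.float64(22.9), np.float64(1.3)]), (0.18, [np.float64(27.5), np.float64(1.1)]), (0.21, [np.float64(32.1), np.float64(0.8)]), (0.24, [np.float64(36.7), np.float64(0.4)]), (0.27, [np.float64(41.3), np.float64(-0.2)]), (0.3, [np.float64(45.8), np.float64(-0.9)])]
[(0.005, [np.float64(0.8), np.float64(0.1)]), (0.01, [np.float64(1.5), np.float64(0.2)]), (0.015, [np.float64(2.3), np.float64(0.3)]), (0.02, [np.float64(3.0), np.float64(0.4)]), (0.025, [np.float64(3.8), np.float64(0.5)]), (0.03, [np.float64(4.6), np.float64(0.5)]), (0.035, [np.float64(5.3), np.float64(0.6)]), (0.04, [np.float64(6.1), np.float64(0.7)]), (0.045, [np.float64(6.9), np.float64(0.7)]), (0.05, [np.float64(7.6), np.float64(0.8)])]
```

Emit:
play_rows:
  xyz:
    - [1,0,0]
    - [2,0,0]
    - [3,0,0]
    - [4,0,0]
    - [5,0,0]
    - [6,0,0]
    - [7,0,0]
    - [8,0,0]
    - [8,0,0]
    - [8,0,0]
  rot:
    - [0,0,0]
    - [0,0,0]
    - [0,0,0]
    - [0,0,0]
    - [0,0,0]
    - [0,0,0]
    - [0,0,0]
    - [0,0,0]
    - [0,0,0]
    - [0,0,0]
  grip: [0,0,0,0,0,0,0,0,0,0]

```text
time_s: 14.15
eef_pos: [0.5522, 0.1588, 0.0879]
eef_rot: [0.0, 0.058, 0.998, 0.0]
wrist_force: [4.6, 0.3, -1.6]
opening: 0.001
grasp_force: 1.8
```

```bash
python3 - <<'E'
from h import *
c=snap("top","t6"); o=readout.get_obs(); print(o["time_s"],o["eef_pos"],o["wrist_force"])
E
```

```text
14.2 [0.55216017 0.15884025 0.08785778] [ 4.03040341  0.87644645 -2.71174446]
```

Emit:
play_rows:
  xyz:
    - [4.6,0.4,0]
    - [9.1,0.8,0]
    - [13.7,0.9,0]
    - [18.3,1,0]
    - [22.8,1,0]
    - [27.4,0.7,0]
    - [32,0.3,0]
    - [36.5,-0.2,0]
    - [41,-0.9,0]
    - [45.6,-1.7,0]
  rot:
    - [0,0,-0.03]
    - [0,0,-0.06]
    - [0,0,-0.09]
    - [0,0,-0.12]
    - [0,0,-0.15]
    - [0,0,-0.18]
    - [0,0,-0.21]
    - [0,0,-0.24]
    - [0,0,-0.27]
    - [0,0,-0.3]
  grip: [0,0,0,0,0,0,0,0,0,0]

```text
time_s: 15.45
eef_pos: [0.5063, 0.1624, 0.0879]
eef_rot: [0.0, -0.092, 0.996, 0.0]
wrist_force: [4.0, -2.6, -1.1]
opening: -0.0
grasp_force: 1.7
```

Emit:
play_rows:
  xyz:
    - [4.6,0.4,0]
    - [9.1,0.8,0]
    - [13.7,0.9,0]
    - [18.3,1,0]
    - [22.8,1,0]
    - [27.4,0.7,0]
    - [32,0.3,0]
    - [36.5,-0.2,0]
    - [41,-0.9,0]
    - [41,-0.9,0]
  rot:
    - [0,0,-0.03]
    - [0,0,-0.06]
    - [0,0,-0.09]
    - [0,0,-0.12]
    - [0,0,-0.15]
    - [0,0,-0.18]
    - [0,0,-0.21]
    - [0,0,-0.24]
    - [0,0,-0.27]
    - [0,0,-0.27]
  grip: [0,0,0,0,0,0,0,0,0,0]

```text
time_s: 16.7
eef_pos: [0.4654, 0.1541, 0.0876]
eef_rot: [-0.001, -0.225, 0.974, 0.0]
wrist_force: [2.1, -0.3, 0.7]
opening: 0.001
grasp_force: 0.5
```

```bash
python3 - <<'E'
from h import *
c=snap("top","t7"); o=readout.get_obs(); print(o["time_s"],o["eef_pos"],o["wrist_force"])
p=o["eef_pos"][:2]-[.5192,.010]; r=np.hypot(*p); a=np.arctan2(p[1],p[0]); print(r,a,"handle ang",a+np.arctan2(.0165,.152), "cup", a+np.arctan2(.0165,.152)-1.885)
a=cv2.resize(c["color"][130:290,290:450],(600,600),interpolation=cv2.INTER_CUBIC); cv2.imwrite("pics/t7c.png",a[:,:,::-1])
E
```

```text
16.75 [0.46536439 0.15417064 0.08748808] [0.70836297 0.58986117 0.63773118]
0.15389427264298045 1.9281774684186928 handle ang 2.036306706534313 cup 0.151306706534313
```

View pics/t7c.png

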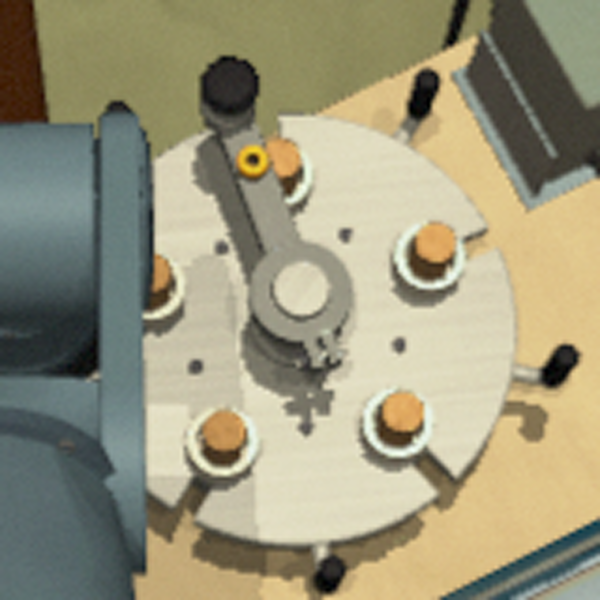

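The loaded cork is now just short of the arm, so I'll work out the angle that's left.

```bash
cat > fit.py <<'E'
from h import *
from scipy.optimize import least_squares
f=lambda x,y:((x+.5)/3.75-.5+290,(y+.5)/3.75-.5+130)
def fit(c,cups,hs,C=(.51906,.00997)):
    L=[(i*.4*np.pi,.085,at_z(c,*f(*p),.076)[:2]) for i,p in cups]+[(i*.4*np.pi+np.pi/5,.152,at_z(c,*f(*p),.105)[:2]) for i,p in hs]
    g=lambda q:np.concatenate([np.array(C)+r*np.array([np.cos(q[0]+a),np.sin(q[0]+a)])-x for a,r,x in L])
    q=least_squares(g,[.2]); return q.x[0],(1000*q.fun).round(1)
E
python3 - <<'E'
from fit import *
print(fit(load("t7"),[(4,(429,257)),(3,(398,424)),(2,(222,443))],[(4,(430,85)),(3,(568,358)),(2,(328,572))]))
E
```

```text
(np.float64(0.15325807881417663), array([-0.5, -0.9,  0.2,  0.8,  1.6,  0.8,  3.2, -0.5, -0.2,  0.6,  1.7,
       -0.5]))
```

```bash
python3 arc.py 0.0165 .02 .04 .06 .08 .10 .12 .14 .16 .17| sed 's/np.float64//g'; python3 arc.py 0.0165 .0025 .005 .0075 .01 .015 .02| sed 's/np.float64//g'
```

```text
[(0.02, [(3.0), (0.3)]), (0.04, [(6.1), (0.5)]), (0.06, [(9.1), (0.7)]), (0.08, [(12.2), (0.8)]), (0.1, [(15.3), (0.9)]), (0.12, [(18.3), (0.9)]), (0.14, [(21.4), (0.8)]), (0.16, [(24.4), (0.7)]), (0.17, [(26.0), (0.6)])]
[(0.0025, [(0.4), (0.0)]), (0.005, [(0.8), (0.1)]), (0.0075, [(1.1), (0.1)]), (0.01, [(1.5), (0.2)]), (0.015, [(2.3), (0.2)]), (0.02, [(3.0), (0.3)])]
```

Emit:
play_rows:
  xyz:
    - [3,0.3,0]
    - [6.1,0.5,0]
    - [9.1,0.7,0]
    - [12.2,0.8,0]
    - [15.2,0.9,0]
    - [18.3,0.9,0]
    - [21.3,0.8,0]
    - [24.4,0.7,0]
    - [25.9,0.6,0]
    - [25.9,0.6,0]
  rot:
    - [0,0,-0.02]
    - [0,0,-0.04]
    - [0,0,-0.06]
    - [0,0,-0.08]
    - [0,0,-0.1]
    - [0,0,-0.12]
    - [0,0,-0.14]
    - [0,0,-0.16]
    - [0,0,-0.17]
    - [0,0,-0.17]
  grip: [0,0,0,0,0,0,0,0,0,0]

```text
time_s: 18.0
eef_pos: [0.4426, 0.1429, 0.0878]
eef_rot: [-0.0, -0.307, 0.952, -0.0]
wrist_force: [-0.5, 0.9, -0.6]
opening: -0.004
grasp_force: 0.2
```

```bash
cat > st.py <<'E'
from h import *
o=readout.get_obs(); p=o["eef_pos"][:2]-[.51906,.00997]; a=np.arctan2(p[1],p[0])+np.arctan2(.0165,.152)
t=np.array([-np.sin(a),np.cos(a)]); print(o["time_s"],"F",o["wrist_force"].round(1),"Ft",-(o["wrist_force"][:2]@t).round(1),"cup",round(a-1.885,4))
E
python3 st.py
```

```text
18.0 F [-0.5  0.9 -0.6] Ft 0.1 cup 0.3158
```

Emit:
play_rows:
  xyz:
    - [0.4,0,0]
    - [0.8,0.1,0]
    - [1.1,0.1,0]
    - [1.5,0.2,0]
    - [1.9,0.2,0]
    - [2.3,0.2,0]
    - [2.7,0.3,0]
    - [3,0.3,0]
    - [3,0.3,0]
    - [3,0.3,0]
  rot:
    - [0,0,-0.0025]
    - [0,0,-0.005]
    - [0,0,-0.0075]
    - [0,0,-0.01]
    - [0,0,-0.0125]
    - [0,0,-0.015]
    - [0,0,-0.0175]
    - [0,0,-0.02]
    - [0,0,-0.02]
    - [0,0,-0.02]
  grip: [0,0,0,0,0,0,0,0,0,0]

```text
time_s: 19.25
eef_pos: [0.4404, 0.1416, 0.0879]
eef_rot: [0.0, -0.316, 0.949, -0.0]
wrist_force: [2.9, -0.4, 0.1]
opening: -0.0
grasp_force: 1.2
```

```bash
python3 st.py
```

```text
19.25 F [ 2.9 -0.4  0.1] Ft 2.1 cup 0.3327
```

Emit:
play_rows:
  xyz:
    - [0.4,0,0]
    - [0.8,0.1,0]
    - [1.1,0.1,0]
    - [1.5,0.2,0]
    - [1.9,0.2,0]
    - [2.3,0.2,0]
    - [2.3,0.2,0]
    - [2.3,0.2,0]
    - [2.3,0.2,0]
    - [2.3,0.2,0]
  rot:
    - [0,0,-0.0025]
    - [0,0,-0.005]
    - [0,0,-0.0075]
    - [0,0,-0.01]
    - [0,0,-0.0125]
    - [0,0,-0.015]
    - [0,0,-0.015]
    - [0,0,-0.015]
    - [0,0,-0.015]
    - [0,0,-0.015]
  grip: [0,0,0,0,0,0,0,0,0,0]

```text
time_s: 20.5
eef_pos: [0.438, 0.1405, 0.0876]
eef_rot: [-0.0, -0.323, 0.946, 0.0]
wrist_force: [0.5, -0.8, 0.2]
opening: -0.003
grasp_force: 0.0
```

```bash
python3 st.py
```

```text
20.5 F [ 0.5 -0.8  0.2] Ft -0.1 cup 0.3495
```

Emit:
play_rows:
  xyz:
    - [0.4,0,0]
    - [0.8,0.1,0]
    - [1.1,0.1,0]
    - [1.5,0.2,0]
    - [1.9,0.2,0]
    - [2.3,0.2,0]
    - [2.3,0.2,0]
    - [2.3,0.2,0]
    - [2.3,0.2,0]
    - [2.3,0.2,0]
  rot:
    - [0,0,-0.0025]
    - [0,0,-0.005]
    - [0,0,-0.0075]
    - [0,0,-0.01]
    - [0,0,-0.0125]
    - [0,0,-0.015]
    - [0,0,-0.015]
    - [0,0,-0.015]
    - [0,0,-0.015]
    - [0,0,-0.015]
  grip: [0,0,0,0,0,0,0,0,0,0]

```text
time_s: 21.75
eef_pos: [0.4363, 0.1393, 0.0878]
eef_rot: [0.0, -0.33, 0.944, 0.0]
wrist_force: [-0.2, 1.4, -1.1]
opening: 0.002
grasp_force: 0.8
```

```bash
python3 st.py
```

```text
21.75 F [-0.2  1.4 -1.1] Ft 0.7 cup 0.363
```

Emit:
play_rows:
  xyz:
    - [0.3,0,0]
    - [0.6,0.1,0]
    - [0.9,0.1,0]
    - [1.2,0.1,0]
    - [1.5,0.2,0]
    - [1.5,0.2,0]
    - [1.5,0.2,0]
    - [1.5,0.2,0]
    - [1.5,0.2,0]
    - [1.5,0.2,0]
  rot:
    - [0,0,-0.002]
    - [0,0,-0.004]
    - [0,0,-0.006]
    - [0,0,-0.008]
    - [0,0,-0.01]
    - [0,0,-0.01]
    - [0,0,-0.01]
    - [0,0,-0.01]
    - [0,0,-0.01]
    - [0,0,-0.01]
  grip: [0,0,0,0,0,0,0,0,0,0]

```text
time_s: 23.0
eef_pos: [0.435, 0.1385, 0.0878]
eef_rot: [-0.0, -0.335, 0.942, -0.0]
wrist_force: [-0.6, 0.8, 0.0]
opening: 0.0
grasp_force: 0.5
```

```bash
python3 st.py
```

```text
23.0 F [-0.6  0.8  0. ] Ft 0.1 cup 0.3731
```

Emit:
play_rows:
  xyz:
    - [0.3,0,0]
    - [0.6,0.1,0]
    - [0.9,0.1,0]
    - [1.2,0.1,0]
    - [1.5,0.2,0]
    - [1.5,0.2,0]
    - [1.5,0.2,0]
    - [1.5,0.2,0]
    - [1.5,0.2,0]
    - [1.5,0.2,0]
  rot:
    - [0,0,-0.002]
    - [0,0,-0.004]
    - [0,0,-0.006]
    - [0,0,-0.008]
    - [0,0,-0.01]
    - [0,0,-0.01]
    - [0,0,-0.01]
    - [0,0,-0.01]
    - [0,0,-0.01]
    - [0,0,-0.01]
  grip: [0,0,0,0,0,0,0,0,0,0]

```text
time_s: 24.25
eef_pos: [0.4337, 0.1377, 0.0878]
eef_rot: [-0.0, -0.34, 0.941, -0.0]
wrist_force: [1.1, -0.1, -0.7]
opening: 0.001
grasp_force: 0.5
```

```bash
python3 st.py; python3 - <<'E'
from h import *
a=load("t7")["color"]; c=snap("top","t8")["color"]
im=np.hstack([cv2.resize(x[140:200,335:395],(390,390),interpolation=cv2.INTER_CUBIC) for x in (a,c)]); cv2.imwrite("pics/t8c.png",im[:,:,::-1])
E
```

```text
24.25 F [ 1.1 -0.1 -0.7] Ft 0.8 cup 0.383
```

View pics/t8c.png

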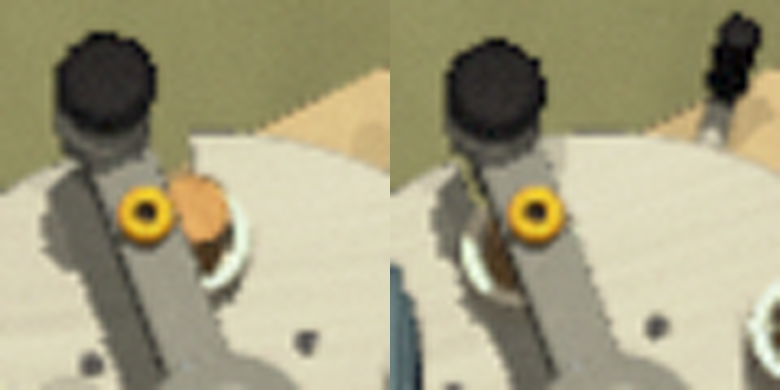

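The knob has shifted inward by about 1.2 px (it sits near (495,90) in the crop on the right), which fits the 6.5 mm drop. The pin is in the slot and the loaded cup is under the arm, so I'll stop pushing and back away.

Emit:
play_rows:
  xyz:
    - [-2,0,0]
    - [-6,0,0]
    - [-11,0,0]
    - [-15,0,0]
    - [-15,0,-30]
    - [-15,0,-75]
    - [-15,0,-120]
    - [-15,0,-155]
    - [-15,0,-170]
    - [-15,0,-170]
  rot:
    - [0,0,0]
    - [0,0,0]
    - [0,0,0]
    - [0,0,0]
    - [0,0,0]
    - [0,0,0]
    - [0,0,0]
    - [0,0,0]
    - [0,0,0]
    - [0,0,0]
  grip: [0,0,0,0,0,0,0,0,0,0]

```text
time_s: 25.55
eef_pos: [0.4456, 0.1474, 0.2581]
eef_rot: [0.001, -0.34, 0.941, -0.0]
wrist_force: [0.8, -0.3, 0.1]
opening: -0.001
grasp_force: 0.0
```

Emit:
play_rows:
  xyz:
    - [-10,-22,0]
    - [-22,-50,0]
    - [-37,-85,0]
    - [-52,-120,0]
    - [-67,-152,0]
    - [-77,-175,0]
    - [-82.5,-187,0]
    - [-82.5,-187,0]
    - [-82.5,-187,0]
    - [-82.5,-187,0]
  rot:
    - [0,0,0.1]
    - [0,0,0.25]
    - [0,0,0.4]
    - [0,0,0.55]
    - [0,0,0.7]
    - [0,0,0.85]
    - [0,0,1.0]
    - [0,0,1.0]
    - [0,0,1.0]
    - [0,0,1.0]
  grip: [0,0,0,0,0,0,0,0,0,0]

```text
time_s: 26.8
eef_pos: [0.6276, 0.0566, 0.2573]
eef_rot: [-0.0, 0.152, 0.988, -0.0]
wrist_force: [-0.1, -0.2, -0.0]
opening: -0.001
grasp_force: 0.0
```

```bash
python3 - <<'E'
from h import *
c=snap("wrist","w9"); o=readout.get_obs(); T=T_tool(o)
print(o["time_s"],o["eef_pos"],o["wrist_force"].round(1),o["dq"].round(3),T[:2,:2].round(3))
for z in(.143,.1495): print("knob",proj(c,[.628,.056,z]))
g=c["color"].astype(int); u,v=proj(c,[.628,.056,.143]).astype(int)
m=(g.max(2)<45).astype(np.uint8); r=m[v-70:v+70,u-80:u+80]
n,l,s,ce=cv2.connectedComponentsWithStats(r); print([(s[i].tolist(),(ce[i]+[u-80,v-70]).round(1).tolist()) for i in range(1,n) if s[i][4]>100])
E
```

```text
26.85 [0.62773765 0.05660557 0.25769363] [-0.6 -0.2 -0.2] [ 0.    -0.003 -0.007  0.001  0.001  0.007] [[-0.954  0.3  ]
 [ 0.3    0.954]]
knob [324.12093043 245.28794773]
knob [324.12022453 248.68878978]
[([57, 45, 48, 46, 1630], [325.1, 243.0]), ([0, 95, 17, 45, 444], [250.4, 288.2])]
```

View pics/w9.png

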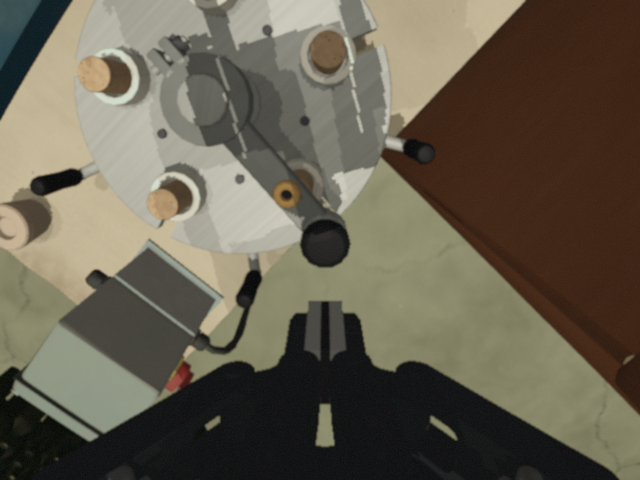

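The knob is centred at (325,243), right under the tool axis. I'll descend to just above it.

Emit:
play_rows:
  xyz:
    - [0,0,15]
    - [0,0,40]
    - [0,0,65]
    - [0,0,80]
    - [0,0,86]
    - [0,0,88]
    - [0,0,90]
    - [0,0,92]
    - [0,0,92]
    - [0,0,92]
  rot:
    - [0,0,0]
    - [0,0,0]
    - [0,0,0]
    - [0,0,0]
    - [0,0,0]
    - [0,0,0]
    - [0,0,0]
    - [0,0,0]
    - [0,0,0]
    - [0,0,0]
  grip: [0,0,0,0,0,0,0,0,0,0]

```text
time_s: 28.1
eef_pos: [0.6283, 0.0562, 0.166]
eef_rot: [0.0, 0.153, 0.988, 0.0]
wrist_force: [1.3, 0.3, 0.4]
opening: -0.003
grasp_force: 0.0
```

Emit:
play_rows:
  xyz:
    - [0,0,0.5]
    - [0,0,1]
    - [0,0,1.5]
    - [0,0,2]
    - [0,0,2.5]
    - [0,0,3]
    - [0,0,3.5]
    - [0,0,4]
    - [0,0,4.5]
    - [0,0,4.5]
  rot:
    - [0,0,0]
    - [0,0,0]
    - [0,0,0]
    - [0,0,0]
    - [0,0,0]
    - [0,0,0]
    - [0,0,0]
    - [0,0,0]
    - [0,0,0]
    - [0,0,0]
  grip: [0,0,0,0,0,0,0,0,0,0]

```text
time_s: 29.35
eef_pos: [0.6282, 0.0562, 0.1613]
eef_rot: [0.0, 0.153, 0.988, 0.0]
wrist_force: [0.5, -0.3, -0.1]
opening: 0.001
grasp_force: 0.0
```

Emit:
play_rows:
  xyz:
    - [0,0,0.3]
    - [0,0,0.6]
    - [0,0,0.9]
    - [0,0,1.2]
    - [0,0,1.5]
    - [0,0,1.8]
    - [0,0,2]
    - [0,0,2]
    - [0,0,2]
    - [0,0,2]
  rot:
    - [0,0,0]
    - [0,0,0]
    - [0,0,0]
    - [0,0,0]
    - [0,0,0]
    - [0,0,0]
    - [0,0,0]
    - [0,0,0]
    - [0,0,0]
    - [0,0,0]
  grip: [0,0,0,0,0,0,0,0,0,0]

```text
time_s: 30.6
eef_pos: [0.6283, 0.0562, 0.1593]
eef_rot: [0.0, 0.153, 0.988, -0.0]
wrist_force: [0.1, 0.1, 1.7]
opening: -0.002
grasp_force: 0.5
```

Emit:
play_rows:
  xyz:
    - [0,0,0.3]
    - [0,0,0.6]
    - [0,0,0.9]
    - [0,0,1.2]
    - [0,0,1.5]
    - [0,0,1.5]
    - [0,0,1.5]
    - [0,0,1.5]
    - [0,0,1.5]
    - [0,0,1.5]
  rot:
    - [0,0,0]
    - [0,0,0]
    - [0,0,0]
    - [0,0,0]
    - [0,0,0]
    - [0,0,0]
    - [0,0,0]
    - [0,0,0]
    - [0,0,0]
    - [0,0,0]
  grip: [0,0,0,0,0,0,0,0,0,0]

```text
time_s: 31.85
eef_pos: [0.6282, 0.0562, 0.1578]
eef_rot: [0.0, 0.153, 0.988, -0.0]
wrist_force: [-0.3, -0.6, 2.5]
opening: 0.0
grasp_force: 0.8
```

Emit:
play_rows:
  xyz:
    - [0,0,0.2]
    - [0,0,0.4]
    - [0,0,0.6]
    - [0,0,0.8]
    - [0,0,1]
    - [0,0,1]
    - [0,0,1]
    - [0,0,1]
    - [0,0,1]
    - [0,0,1]
  rot:
    - [0,0,0]
    - [0,0,0]
    - [0,0,0]
    - [0,0,0]
    - [0,0,0]
    - [0,0,0]
    - [0,0,0]
    - [0,0,0]
    - [0,0,0]
    - [0,0,0]
  grip: [0,0,0,0,0,0,0,0,0,0]

```text
time_s: 33.1
eef_pos: [0.6283, 0.0562, 0.1568]
eef_rot: [0.0, 0.153, 0.988, 0.0]
wrist_force: [-0.6, -0.4, 3.4]
opening: -0.002
grasp_force: 1.6
```

Emit:
play_rows:
  xyz:
    - [0,0,0.2]
    - [0,0,0.4]
    - [0,0,0.6]
    - [0,0,0.8]
    - [0,0,1]
    - [0,0,1]
    - [0,0,1]
    - [0,0,1]
    - [0,0,1]
    - [0,0,1]
  rot:
    - [0,0,0]
    - [0,0,0]
    - [0,0,0]
    - [0,0,0]
    - [0,0,0]
    - [0,0,0]
    - [0,0,0]
    - [0,0,0]
    - [0,0,0]
    - [0,0,0]
  grip: [0,0,0,0,0,0,0,0,0,0]

```text
time_s: 34.35
eef_pos: [0.6283, 0.0562, 0.1564]
eef_rot: [0.0, 0.153, 0.988, -0.0]
wrist_force: [-2.3, -0.1, 6.6]
opening: -0.0
grasp_force: 3.4
```

Emit:
play_rows:
  xyz:
    - [0,0,0.2]
    - [0,0,0.4]
    - [0,0,0.6]
    - [0,0,0.8]
    - [0,0,1]
    - [0,0,1]
    - [0,0,1]
    - [0,0,1]
    - [0,0,1]
    - [0,0,1]
  rot:
    - [0,0,0]
    - [0,0,0]
    - [0,0,0]
    - [0,0,0]
    - [0,0,0]
    - [0,0,0]
    - [0,0,0]
    - [0,0,0]
    - [0,0,0]
    - [0,0,0]
  grip: [0,0,0,0,0,0,0,0,0,0]

```text
time_s: 35.6
eef_pos: [0.6283, 0.0562, 0.1563]
eef_rot: [0.0, 0.153, 0.988, -0.0]
wrist_force: [-4.9, 0.4, 12.2]
opening: 0.0
grasp_force: 6.0
```

Emit:
play_rows:
  xyz:
    - [0,0,0.2]
    - [0,0,0.4]
    - [0,0,0.6]
    - [0,0,0.8]
    - [0,0,0.8]
    - [0,0,0.8]
    - [0,0,0.8]
    - [0,0,0.8]
    - [0,0,0.8]
    - [0,0,0.8]
  rot:
    - [0,0,0]
    - [0,0,0]
    - [0,0,0]
    - [0,0,0]
    - [0,0,0]
    - [0,0,0]
    - [0,0,0]
    - [0,0,0]
    - [0,0,0]
    - [0,0,0]
  grip: [0,0,0,0,0,0,0,0,0,0]

```text
time_s: 36.85
eef_pos: [0.6284, 0.0562, 0.1562]
eef_rot: [0.0, 0.153, 0.988, -0.0]
wrist_force: [-6.9, 0.5, 16.2]
opening: -0.002
grasp_force: 8.1
```

Emit:
play_rows:
  xyz:
    - [0,0,-1]
    - [0,0,-3]
    - [0,0,-8]
    - [0,0,-20]
    - [0,0,-50]
    - [0,0,-90]
    - [0,0,-120]
    - [0,0,-130]
    - [0,0,-130]
    - [0,0,-130]
  rot:
    - [0,0,0]
    - [0,0,0]
    - [0,0,0]
    - [0,0,0]
    - [0,0,0]
    - [0,0,0]
    - [0,0,0]
    - [0,0,0]
    - [0,0,0]
    - [0,0,0]
  grip: [0,0,0,0,0,0,0,0,0,0]

```text
time_s: 38.1
eef_pos: [0.6274, 0.0562, 0.2821]
eef_rot: [-0.001, 0.153, 0.988, -0.0]
wrist_force: [-0.1, -0.2, -0.0]
opening: -0.003
grasp_force: 0.0
```

```bash
python3 - <<'E'
from h import *
c=snap("wrist","w10"); o=readout.get_obs(); print(o["time_s"],o["eef_pos"],o["wrist_force"].round(1))
for z in(.1375,.143,.1495): print("knob",z,proj(c,[.6283,.0562,z]))
g=c["color"].astype(int); u,v=proj(c,[.628,.056,.1375]).astype(int)
m=(g.max(2)<45).astype(np.uint8); r=m[v-50:v+50,u-50:u+50]
n,l,s,ce=cv2.connectedComponentsWithStats(r); print([(s[i].tolist(),(ce[i]+[u-50,v-50]).round(1).tolist()) for i in range(1,n) if s[i][4]>100])
E
```

```text
38.15 [0.62742597 0.05623089 0.28203474] [ 0.7 -0.3  0.4]
knob 0.1375 [325.17519564 232.09021262]
knob 0.143 [325.19078269 234.39253393]
knob 0.1495 [325.20997866 237.2285056 ]
[([31, 28, 43, 42, 1172], [325.6, 230.5])]
```

View pics/w10.png

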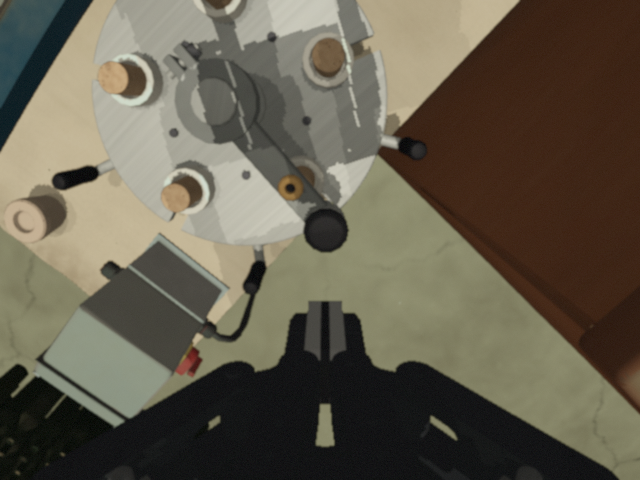

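The knob stays down at (325,230), matching home. The loaded cork stands under the arm and the gripper is clear of everything.

```bash
python3 -c "
from bench import ctrl
print(ctrl.hand_in())"
```

```text
the job is handed in; nothing more can be done
None
```

The job is handed in, with no verdict returned: the cork stands in the cup, the carousel was turned counter-clockwise until the pin dropped into its slot (seen on camera, with no force rise felt at the handle), and the knob was pressed onto its stop at about 16 N.

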